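# Sample bottles from the drip stand to the carrier, order kept

## Task

Move the four sample bottles from the dishes of the white drip stand into the plywood bottle carrier, one to a compartment, standing upright in the same left-to-right order as they stand now, because the readings sheet lists them by position. Set each one down rather than dropping it, and do not tip any over.

Things in the scene. Friction and masses are not known exactly. Their poses are not given: they have to be found in the camera images.
- bottle_tall: The tall slim round sample bottle: white plastic, body 38 mm across, 106 mm high overall, black screw cap 28 mm across. The cap is the topmost 20 mm. Closed, about 0.1 kg. Origin at the centre of the underside, z up along the bottle.
- bottle_square: The square sample bottle: white plastic, body 38 x 38 mm square, 96 mm high overall, black screw cap 27 mm across. The cap is the topmost 20 mm. Closed, about 0.1 kg. Origin at the centre of the underside, z up along the bottle.
- bottle_round: The stout round sample bottle with sloping shoulders: white plastic, body 44 mm across, 88 mm high overall, black screw cap 33 mm across. The cap is the topmost 20 mm. Closed, about 0.1 kg. Origin at the centre of the underside, z up along the bottle.
- bottle_jar: The squat wide-mouth jar: white plastic, body 44 mm across, 70 mm high overall, black screw cap 44 mm across, as wide as the body. The cap is the topmost 20 mm. Closed, about 0.1 kg. Origin at the centre of the underside, z up along the bottle.
- dish_tall: The round aluminium drip dish, 69 mm across, in which the tall bottle stands at the start; fixed to the stand, and the same as the other three dishes. Origin at the centre of its underside; its inner floor is 3 mm above the origin, its rim 12 mm. The bottle stands within 8 mm of its centre.
- dish_square: The round aluminium drip dish, 69 mm across, in which the square bottle stands at the start; fixed to the stand, and the same as the other three dishes. Origin at the centre of its underside; its inner floor is 3 mm above the origin, its rim 12 mm. The bottle stands within 8 mm of its centre.
- dish_round: The round aluminium drip dish, 69 mm across, in which the round bottle stands at the start; fixed to the stand, and the same as the other three dishes. Origin at the centre of its underside; its inner floor is 3 mm above the origin, its rim 12 mm. The bottle stands within 8 mm of its centre.
- dish_jar: The round aluminium drip dish, 69 mm across, in which the squat jar stands at the start; fixed to the stand, and the same as the other three dishes. Origin at the centre of its underside; its inner floor is 3 mm above the origin, its rim 12 mm. The bottle stands within 8 mm of its centre.
- stand: The drip stand: a white-topped chipboard board, 92 (x) x 304 (y) x 18 mm high, fixed on the bench, with the four drip dishes in a row along its y axis, at y = -111, -37, +37 and +111 mm, x = 0, on its top. Origin: centre of its underside; +y end to the left as seen from the robot (turned at most 15 degrees).
- carrier: The plywood bottle carrier: an open tray, 82 (x) x 302 (y) mm, fixed, with four compartments in a row along its y axis, centred at y = -111, -37, +37, +111 mm, x = 0, each 70 x 68 mm inside. Inner floor 8 mm above the origin, walls and dividers up to 34 mm, end plates to 52 mm. Origin at the centre of its underside; +y end to the left as seen from the robot (turned at most 15 degrees).

How it is judged:
At the end, for the whole second after the job is handed in: Each bottle stands at rest on the carrier's floor (within 5 mm), within 0.1 rad of upright, in the compartment with the same place in the row as its own dish on the stand (leftmost dish to leftmost compartment, and so on), within 30 mm of its centre in x and y (((y of dish_tall in the frame of stand between -0.141 and -0.081 m and y of bottle_tall in the frame of carrier between -0.141 and -0.081 m) or (y of dish_tall in the frame of stand between -0.067 and -0.007 m and y of bottle_tall in the frame of carrier between -0.067 and -0.007 m) or (y of dish_tall in the frame of stand between 0.007 and 0.067 m and y of bottle_tall in the frame of carrier between 0.007 and 0.067 m) or (y of dish_tall in the frame of stand between 0.081 and 0.141 m and y of bottle_tall in the frame of carrier between 0.081 and 0.141 m)) and x of bottle_tall in the frame of carrier between -0.03 and 0.03 m and z of bottle_tall in the frame of carrier between 0.003 and 0.013 m and angle between each of bottle_tall, bottle_square, bottle_round, bottle_jar's own z axis and vertical below 0.1 rad and linear speed of each of bottle_tall, bottle_square, bottle_round, bottle_jar below 0.02 m/s and angular speed of each of bottle_tall, bottle_square, bottle_round, bottle_jar below 0.2 rad/s and ((y of dish_square in the frame of stand between -0.141 and -0.081 m and y of bottle_square in the frame of carrier between -0.141 and -0.081 m) or (y of dish_square in the frame of stand between -0.067 and -0.007 m and y of bottle_square in the frame of carrier between -0.067 and -0.007 m) or (y of dish_square in the frame of stand between 0.007 and 0.067 m and y of bottle_square in the frame of carrier between 0.007 and 0.067 m) or (y of dish_square in the frame of stand between 0.081 and 0.141 m and y of bottle_square in the frame of carrier between 0.081 and 0.141 m)) and x of bottle_square in the frame of carrier between -0.03 and 0.03 m and z of bottle_square in the frame of carrier between 0.003 and 0.013 m and ((y of dish_round in the frame of stand between -0.141 and -0.081 m and y of bottle_round in the frame of carrier between -0.141 and -0.081 m) or (y of dish_round in the frame of stand between -0.067 and -0.007 m and y of bottle_round in the frame of carrier between -0.067 and -0.007 m) or (y of dish_round in the frame of stand between 0.007 and 0.067 m and y of bottle_round in the frame of carrier between 0.007 and 0.067 m) or (y of dish_round in the frame of stand between 0.081 and 0.141 m and y of bottle_round in the frame of carrier between 0.081 and 0.141 m)) and x of bottle_round in the frame of carrier between -0.03 and 0.03 m and z of bottle_round in the frame of carrier between 0.003 and 0.013 m and ((y of dish_jar in the frame of stand between -0.141 and -0.081 m and y of bottle_jar in the frame of carrier between -0.141 and -0.081 m) or (y of dish_jar in the frame of stand between -0.067 and -0.007 m and y of bottle_jar in the frame of carrier between -0.067 and -0.007 m) or (y of dish_jar in the frame of stand between 0.007 and 0.067 m and y of bottle_jar in the frame of carrier between 0.007 and 0.067 m) or (y of dish_jar in the frame of stand between 0.081 and 0.141 m and y of bottle_jar in the frame of carrier between 0.081 and 0.141 m)) and x of bottle_jar in the frame of carrier between -0.03 and 0.03 m and z of bottle_jar in the frame of carrier between 0.003 and 0.013 m); the robot touches nothing.
It fails at once if a bottle is tipped over (leans more than 0.6 rad) (angle between any of bottle_tall, bottle_square, bottle_round, bottle_jar's own z axis and vertical above 0.6 rad).
It fails at once if a bottle is dropped (falls freely, out of the fingers, faster than 0.6 m/s: about 20 mm) ((contact force between the fingers and bottle_tall below 0.05 N and linear speed of bottle_tall above 0.6 m/s) or (contact force between the fingers and bottle_square below 0.05 N and linear speed of bottle_square above 0.6 m/s) or (contact force between the fingers and bottle_round below 0.05 N and linear speed of bottle_round above 0.6 m/s) or (contact force between the fingers and bottle_jar below 0.05 N and linear speed of bottle_jar above 0.6 m/s)).
It also fails if it takes over 106 s, if anything falls off the work surface, if the arm or the gripper's body presses on something with over 40 N, if the wrist force passes 120 N, or if a joint passes its speed limit or range.

## Robot

A 7-joint arm with a two-finger parallel gripper is mounted at the origin on the work surface. World frame = base frame: x ahead of the robot, y to its left, z up, the work surface at z = 0. Lengths are in m, angles in rad, forces in N, time in s.
With the tool pointing down it reaches from about 0.4 to 0.9 m from the base axis. Payload 5.6 kg.
Tool frame: the origin (TCP) lies midway between the tips of the shut fingers; the grasp point (between the pads) lies 19 mm behind it; z points along the fingers, y is the line along which they close (so a half turn about z gives the same grasp; the last joint's range is limited). The gripper opens to 92 mm and grips with 3 to 60 N. Pads are 20 mm wide; open, the fingers measure 128 mm over their backs; the gripper's body (75 mm by 189 mm) begins 69 mm behind the grasp point.
Start: joints at [1.18, 0.468, -0.012, 1.603, 0.006, 1.071, -0.056], TCP at [0.221, -0.611, 0.175] pointing down, gripper open.
Joint ranges: [-2.53, 2.53], [-0.31, 2.02], [-1.57, 1.55], [0.28, 2.44], [-1.29, 4.43], [0.15, 1.84], [-2.92, 2.92]. Speed limits (rad/s): [2.57, 2.57, 3.14, 3.14, 3.14, 3.14, 3.14].

## Interface

Orientations are given as a 3x3 rotation matrix whose columns are the frame's x, y, z axes.
In Python, from station import env, effector, solver, viewer, workorder, search_frame, tip_of gives the robot as it stands. Calls block until the motion is done:
- env.reach(position, orientation): joint-space move of the TCP to a pose.
- env.movel(position, frame=None, rate=0.15): straight line of the TCP; frame=None keeps the orientation; rate is the mean speed in m/s.
- env.goto_joints(angles): joint-space move.
- effector.release() and effector.grasp(squeeze=None): open the fingers fully, or close them until they stop; squeeze is the grip in N (None keeps the last).
- env.pause(seconds).
- solver.inverse_kinematics(position, orientation): joint angles nearest the present ones, or None.
- env.sense(): the state.
- viewer.read_camera(name): name is "side" or "top" or "wrist"; returns (picture, depth): 420x560x3 uint8, red, green, blue; 420x560 float32, m along the optical axis (not along the pixel's ray), 0 where there is no reading.
- viewer.camera_info(name): a dict with "intrinsics" (3x3 intrinsics, pixels), "dist_coeffs" ([k1, k2, p1, p2, k3] as OpenCV has them; the pictures are not rectified), "eye" and "rotation" of the camera in the world; the wrist camera has in their place "T_tool_cam" (4x4, takes a point from camera to tool coordinates, whose origin is the TCP and whose axes are the flange's). Camera axes: x right, y up, looking along -z (the intrinsics and any distortion apply to the point x, -y, -z); pixel columns grow to the right and rows downward; lengths in m; the calibration is good to about 2 mm. A picture is of the moment at which its call begins: read the wrist's pose just before it. camera_info takes no time and is no camera call.
A pose or a line that the arm cannot do raises env.PlanningError and nothing moves.
- workorder.finish_job(): hands the job in; it is judged then, once.
Trained networks look in the newest picture that a camera, given by its name, has taken for a name from the list of things; names that differ only in an ending like _2 or _b are one class to them, and where a whole thing is asked for, a point or a joint stands for the part that bears it (a point fixed in the world has none). Each returns a list of dicts, best first, with "score" (0 to 1); they miss things now and then, are a little off and sometimes report something else, mostly with a low value. They report only what shows in the picture. A call takes as long as a camera call.
- search_frame(camera, name): "at" ([x, y, z] in m, in world coordinates, good to about 4 mm: the middle of the surface that is visible of it).
- tip_of(camera, name): "at" ([x, y, z] in m, in world coordinates, good to about 4 mm: a listed point, or the origin of a listed thing).
The state is a dict: "t": time; "joint_positions": joint angles; "joint_velocities": joint speeds; "tau": joint torques, N m; "ee_pos": TCP position; "tcp_rot": TCP orientation; "wrist_force": force on the tool from outside, world axes, zero at the start; "moment": the same for the moment, N m; "gripper_width": finger opening in m; "grasp_force": force on a finger pad.
Only numpy, scipy, OpenCV 4.12 (cv2) and the standard library are available. Lean on these libraries where they do the work, as an engineer would, in place of code of your own. Each camera call takes 0.05 s, during which the arm holds its last target. There are 200 camera calls.

## Working session

There is one attempt and no reset: what is moved stays moved. The work goes in short steps, each a Python script; the robot and the scene stay as the last script left them, time stands still between calls to the robot, and variables do not carry over. Pictures are saved under pics/ and viewed, at most 14 in all, crops included, and the job is handed in when it is done.

```bash
mkdir -p pics; ls; cat > h.py <<'E'
import numpy as np, cv2
from station import env, effector, solver, viewer, workorder, search_frame, tip_of
def cam(name):
    s=env.sense(); im,d=viewer.read_camera(name); i=viewer.camera_info(name)
    if 'T_tool_cam' in i:
        T=np.eye(4); T[:3,:3]=s['tcp_rot']; T[:3,3]=s['ee_pos']; T=T@np.array(i['T_tool_cam'])
        R,e=T[:3,:3],T[:3,3]
    else: R,e=np.array(i['rotation']),np.array(i['eye'])
    return im,d,np.array(i['intrinsics']),np.array(i['dist_coeffs']),R,e
def cloud(c):
    im,d,K,D,R,e=c; h,w=d.shape
    uv=np.stack(np.meshgrid(np.arange(w),np.arange(h)),-1).reshape(-1,1,2).astype(np.float64)
    n=cv2.undistortPoints(uv,K,D).reshape(h,w,2)
    p=np.dstack([n[...,0]*d,-n[...,1]*d,-d])@R.T+e
    p[d==0]=np.nan
    return p
def save(n,im): cv2.imwrite('pics/'+n,im[...,::-1])
E
python3 - <<'E'
from h import *
np.set_printoptions(precision=3,suppress=True)
for n in ('side','top'):
    c=cam(n); save(n+'0.png',c[0]); print(n,c[5],c[4].tolist(),c[2].tolist())
    for k in ('tall','square','round','jar'):
        for p in ('bottle_','dish_'):
            print(p+k,[(np.array(r['at']),round(r['score'],2)) for r in tip_of(n,p+k)[:2]])
    for k in('stand','carrier'): print(k,[(np.array(r['at']),round(r['score'],2)) for r in tip_of(n,k)[:2]])
s=env.sense();print(s)
E
```

```text
pics
side [ 0.493 -0.558  0.527] [[0.9961604405801529, 0.057546185872751274, -0.06597585251176674], [-0.08753390849353547, 0.667447662704586, -0.7394940381193283], [0.0014803671845148893, 0.7424298310558946, 0.6699222003123311]] [[419.5887997943996, 0.0, 279.72713049637065], [0.0, 419.5887997943996, 212.3128637034238], [0.0, 0.0, 1.0]]
bottle_tall [(array([ 0.528, -0.24 ,  0.022]), 0.89), (array([ 0.506, -0.174,  0.025]), 0.46)]
dish_tall [(array([ 0.525, -0.24 ,  0.021]), 0.94)]
bottle_square [(array([ 0.49 , -0.095,  0.018]), 0.9)]
dish_square [(array([ 0.495, -0.094,  0.018]), 0.72)]
bottle_round [(array([ 0.545, -0.311,  0.025]), 0.63)]
dish_round [(array([ 0.546, -0.307,  0.017]), 0.89)]
bottle_jar [(array([ 0.506, -0.176,  0.028]), 0.68)]
dish_jar [(array([ 0.513, -0.164,  0.019]), 0.52), (array([ 0.522, -0.202, -0.   ]), 0.31)]
stand [(array([ 0.52 , -0.201,  0.001]), 0.89), (array([ 0.56 ,  0.18 , -0.002]), 0.47)]
carrier [(array([ 0.562,  0.184, -0.002]), 0.86)]
top [0.492 0.013 0.842] [[0.009331346321679972, 0.998519565244844, -0.05358734737857593], [-0.999843304031271, 0.0
[... 677 characters left out ...]
64)]
stand [(array([ 0.52 , -0.203,  0.001]), 0.65), (array([ 0.532, -0.236,  0.021]), 0.58)]
carrier [(array([0.558, 0.179, 0.001]), 0.83)]
{'t': 1.1, 'joint_positions': array([ 1.18 ,  0.468, -0.012,  1.603,  0.006,  1.071, -0.056]), 'joint_velocities': array([ 0.001, -0.   , -0.001,  0.001,  0.001,  0.001, -0.001]), 'tau': array([ -0.   , -52.043,  -0.012, -24.406,  -0.057,   0.011,  -0.   ]), 'ee_pos': array([ 0.221, -0.611,  0.175]), 'tcp_rot': array([[ 0.94 ,  0.341, -0.   ],
       [ 0.341, -0.94 , -0.   ],
       [-0.   ,  0.   , -1.   ]]), 'wrist_force': array([0.53 , 0.141, 0.703]), 'moment': array([ 0.019, -0.032, -0.004]), 'grasp_force': 0.0, 'gripper_width': 0.09174273308192774}
```

View pics/side0.png

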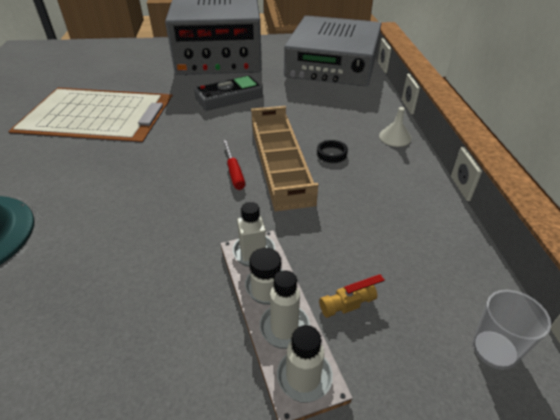

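View pics/top0.png

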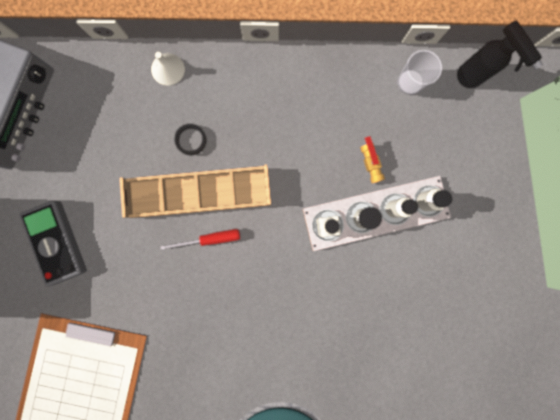

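```bash
python3 - <<'E'
from h import *
np.set_printoptions(precision=4,suppress=True)
P={}
for n in('top','side'):
    P[n]=cloud(cam(n)).reshape(-1,3)
names=dict(square=(.49,-.095),jar=(.507,-.174),tall=(.528,-.24),round=(.545,-.311))
for n,p in P.items():
    for k,c in names.items():
        q=p[np.hypot(p[:,0]-c[0],p[:,1]-c[1])<.03]; zt=np.nanpercentile(q[:,2],98)
        t=q[q[:,2]>zt-.005]; 
        (cc,r)=cv2.minEnclosingCircle(t[:,:2].astype(np.float32)); print(n,k,'top z',zt,'mean',t[:,:2].mean(0),'circ',np.array(cc),r,len(t))
    for k,(c,lo,hi,R) in dict(carrier=((.56,.18),.025,.07,.19),stand=((.52,-.202),.012,.024,.17)).items():
        m=(np.hypot(p[:,0]-c[0],p[:,1]-c[1])<R)&(p[:,2]>lo)&(p[:,2]<hi)&(abs(p[:,0]-c[0])<.085); 
        if k=='stand': m&=(abs((p[:,0]-c[0])*.972+(p[:,1]-c[1])*.236)<.055)
        else: m&=abs(p[:,0]-c[0])<.065
        q=p[m]
        (rc,sz,a)=cv2.minAreaRect((q[:,:2]*1000).astype(np.float32)); print(n,k,np.array(rc),np.array(sz),a,np.median(q[:,2]),len(q))
        if k=='carrier':
            m=(abs(p[:,0]-c[0])<.02)&(abs(p[:,1]-c[1])<.13); print('floor hist',np.histogram(p[m][:,2],bins=np.arange(-.005,.05,.005)))
E
```

```text
top square top z 0.11914788266303634 mean [ 0.4908 -0.0926] circ [ 0.4905 -0.0924] 0.014272804372012615 164
top jar top z 0.09402493769821459 mean [ 0.5075 -0.1713] circ [ 0.5082 -0.1717] 0.02244144305586815 389
top tall top z 0.12949237805742242 mean [ 0.5285 -0.2371] circ [ 0.5285 -0.2373] 0.014002650044858456 174
top round top z 0.11164604709177901 mean [ 0.5458 -0.3071] circ [ 0.5463 -0.3073] 0.01715921051800251 231
top carrier [560.3969 178.3512] [ 82.4077 300.8519] 5.8896403312683105 0.03484683553580564 1708
floor hist (array([   0,   10, 1589,  366,   20,   26,   27,  121,   69,    0]), array([-0.005,  0.   ,  0.005,  0.01 ,  0.015,  0.02 ,  0.025,  0.03 ,
        0.035,  0.04 ,  0.045]))
top stand [ 519.5392 -202.754 ] [ 92.3784 305.177 ] 14.018056869506836 0.019340859709763403 3402
side square top z 0.1193580643841087 mean [ 0.4896 -0.0951] circ [ 0.4895 -0.0934] 0.014761272817850113 210
side jar top z 0.0939031406329557 mean [ 0.5067 -0.1739] circ [ 0.507  -0.1725] 0.022682424634695053 635
side tall top z 0.12943576942950874 mean [ 0.5276 -0.2393] circ [ 0.5278 -0.2383] 0.01470746099948883 365
side round top z 0.11185912525800464 mean [ 0.5446 -0.3088] circ [ 0.5447 -0.3081] 0.017098350450396538 644
side carrier [559.3175 178.7551] [ 82.5083 306.8266] 5.810944080352783 0.035509896751591274 2181
floor hist (array([  0,   0, 262, 291, 113, 103, 115, 128,  97,   0]), array([-0.005,  0.   ,  0.005,  0.01 ,  0.015,  0.02 ,  0.025,  0.03 ,
        0.035,  0.04 ,  0.045]))
side stand [ 519.0863 -201.7207] [ 93.2482 306.5212] 14.031071662902832 0.019903635143452225 5782
```

```bash
python3 - <<'E'
from h import *
np.set_printoptions(precision=4,suppress=True)
def rot(yaw): # tool y (closing) along world dir yaw; z down
    y=np.array([np.cos(yaw),np.sin(yaw),0]); z=np.array([0,0,-1.]); return np.column_stack([np.cross(y,z),y,z])
T=np.array(viewer.camera_info('wrist')['T_tool_cam']);print(T)
for yaw in(.238,.238-np.pi,.076,.076-np.pi):
    for p in((.49,-.095,.25),(.545,-.311,.25),(.56,.29,.25),(.56,.07,.25)):
        q=solver.inverse_kinematics(p,rot(yaw)); print(yaw,p,q)
E
```

```text
[[ 0.0001  0.972   0.2349  0.0661]
 [ 1.     -0.0001 -0.0001  0.0004]
 [-0.0001  0.2349 -0.972  -0.2106]
 [ 0.      0.      0.      1.    ]]
0.238 (0.49, -0.095, 0.25) [ 0.6646  0.1931 -0.6085  1.8443  0.121   1.141   0.2522]
0.238 (0.545, -0.311, 0.25) [ 0.7918  0.4106 -0.4427  1.5538  0.1832  1.2185  0.556 ]
0.238 (0.56, 0.29, 0.25) [ 0.1431  0.5803 -1.0044  1.5227  0.4987  1.3143 -0.6769]
0.238 (0.56, 0.07, 0.25) [ 0.4146  0.3571 -0.7564  1.693   0.2608  1.1955 -0.1689]
-2.903592653589793 (0.49, -0.095, 0.25) [ 0.3068  0.1487 -0.2022  1.865   0.0329  1.131  -2.8108]
-2.903592653589793 (0.545, -0.311, 0.25) [ 0.3676  0.3644  0.1294  1.5846 -0.0494  1.1958 -2.3969]
-2.903592653589793 (0.56, 0.29, 0.25) [ 0.2664  0.7594 -1.3218  1.5158  0.7381  1.4409  2.2951]
-2.903592653589793 (0.56, 0.07, 0.25) [-1.147   0.5414  1.3639  1.7843 -0.5541  1.2817 -2.5454]
0.076 (0.49, -0.095, 0.25) [ 0.6472  0.19   -0.5882  1.8452  0.1156  1.1402  0.0949]
0.076 (0.545, -0.311, 0.25) [ 0.768   0.4052 -0.4093  1.5555  0.1681  1.2158  0.4058]
0.076 (0.56, 0.29, 0.25) [ 0.1409  0.5783 -1.      1.5229  0.4958  1.3131 -0.8367]
0.076 (0.56, 0.07, 0.25) [ 0.4041  0.3533 -0.7418  1.6936  0.2541  1.1939 -0.3253]
-3.065592653589793 (0.49, -0.095, 0.25) [-1.0074  0.3183  1.3922  1.9296 -0.3404  1.175  -2.5543]
-3.065592653589793 (0.545, -0.311, 0.25) [ 0.3438  0.3645  0.161   1.5863 -0.0614  1.1958 -2.5487]
-3.065592653589793 (0.56, 0.29, 0.25) [ 0.2664  0.7594 -1.3218  1.5158  0.7381  1.4409  2.1331]
-3.065592653589793 (0.56, 0.07, 0.25) [ 0.7256  0.6114 -1.311   1.6773  0.6072  1.335   2.5253]
```

```bash
cat >> h.py <<'E'
def rot(yaw):
    y=np.array([np.cos(yaw),np.sin(yaw),0]); z=np.array([0,0,-1.]); return np.column_stack([np.cross(y,z),y,z])
E
python3 - <<'E'
from h import *
np.set_printoptions(precision=4,suppress=True)
env.movel([.3,-.55,.25],rate=.2)
env.reach([.51,-.12,.25],rot(.245))
c=cam('wrist'); save('w0.png',c[0]); p=cloud(c); np.save('w0.npy',p)
p=p.reshape(-1,3)
for k,(x,y) in dict(square=(.49,-.0933),jar=(.5075,-.1725),tall=(.528,-.238),round=(.5455,-.308)).items():
    q=p[np.hypot(p[:,0]-x,p[:,1]-y)<.032]
    if len(q)<50: print(k,'none');continue
    zt=np.nanpercentile(q[:,2],98);t=q[q[:,2]>zt-.005]
    cc,r=cv2.minEnclosingCircle(t[:,:2].astype(np.float32));print(k,zt,np.array(cc),r)
    b=q[(q[:,2]>.04)&(q[:,2]<zt-.024)]; print(cv2.minAreaRect((b[:,:2]*1000).astype(np.float32)),len(b))
print(env.sense()['t'])
E
```

```text
square 0.41899400492194777 [ 0.4921 -0.1019] 0.03077150508761406
((490.5999755859375, -94.13530731201172), (62.723854064941406, 38.36955642700195), 8.790485382080078) 4749
jar 0.09313415819469556 [ 0.5076 -0.1731] 0.022945338860154152
((504.1514892578125, -159.44552612304688), (41.35467529296875, 15.628501892089844), 14.937423706054688) 170
tall 0.12830654096254776 [ 0.5284 -0.2376] 0.014710577204823494
((528.0424194335938, -232.82546997070312), (37.5859260559082, 26.140125274658203), 8.394640922546387) 751
round 0.11114087384906116 [ 0.5451 -0.307 ] 0.01743118092417717
((0.0, 0.0), (0.0, 0.0), 0.0) 0
3.7667
```

View pics/w0.png

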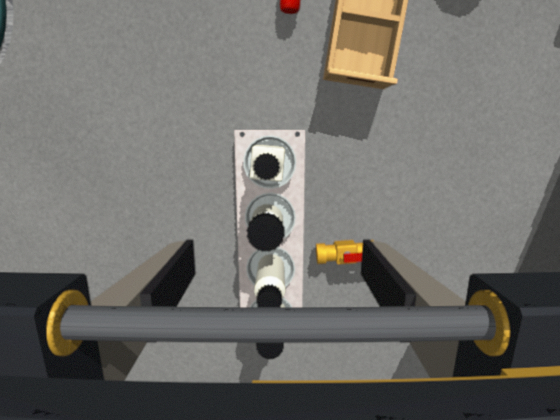

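```bash
python3 - <<'E'
from h import *
p=np.load('w0.npy').reshape(-1,3)
for lo,hi in((.06,.1),(.08,.1),(.09,.1)):
    q=p[(np.hypot(p[:,0]-.4905,p[:,1]+.0935)<.031)&(p[:,2]>lo)&(p[:,2]<hi)]
    print(lo,hi,len(q),cv2.minAreaRect((q[:,:2]*1000).astype(np.float32)),np.median(q[:,2]))
E
```

```text
0.06 0.1 551 ((490.66571044921875, -94.12346649169922), (38.04795455932617, 38.36977005004883), 8.822961807250977) 0.083896800896684
0.08 0.1 532 ((490.6420593261719, -94.00215148925781), (38.04576873779297, 38.116600036621094), 8.92541790008545) 0.08394398012666496
0.09 0.1 11 ((490.80059814453125, -82.54627227783203), (3.5605263710021973, 17.142515182495117), 88.61565399169922) 0.09032273252027267
```

```bash
cat >> h.py <<'E'
C=np.array([.560,.1785]); CY=.102
def transfer(xy,yaw,h,slot,width):
    """pick bottle at xy, tips h above its underside, set it in the compartment at carrier y=slot"""
    up=.125+h
    env.reach([*xy,up],rot(yaw))
    env.movel([*xy,.021+h],rate=.12); effector.grasp(20); env.pause(.2)
    s=env.sense(); print('grip',s['gripper_width'],s['grasp_force'])
    assert abs(s['gripper_width']-width)<.006
    env.movel([*xy,up],rate=.15)
    s=env.sense(); print('lifted',s['gripper_width'],s['grasp_force'],s['wrist_force'])
    assert abs(s['gripper_width']-width)<.006
    g=C+slot*np.array([-np.sin(CY),np.cos(CY)])
    env.movel([*g,up],rot(CY),rate=.25)
    env.movel([*g,.030+h],rate=.12); env.movel([*g,.0095+h],rate=.04); env.pause(.2)
    s=env.sense(); print('set',s['ee_pos'],s['wrist_force'])
    effector.release(); env.pause(.2); env.movel([*g,up],rate=.15)
    print('t',env.sense()['t'])
E
python3 - <<'E'
from h import *
np.set_printoptions(precision=4,suppress=True)
transfer((.4905,-.0938),.155,.036,.111,.038)
save('top1.png',cam('top')[0][130:270,100:460].repeat(2,0).repeat(2,1)); save('side1.png',cam('side')[0])
E
```

```text
grip 0.026178992580957978 19.99998539686203Traceback (most recent call last):
  File "<stdin>", line 3, in <module>
  File "h.py", line 27, in transfer
    assert abs(s['gripper_width']-width)<.006
           ^^^^^^^^^^^^^^^^^^^^^^^^^^^^^^^^^^
AssertionError
```

```bash
python3 - <<'E'
from h import *
s=env.sense(); print(s['ee_pos'],s['tcp_rot'],s['wrist_force'],s['gripper_width'])
a=cam('side')[0][150:360,130:430]; b=cam('wrist')[0]
save('s2.png',np.hstack([cv2.resize(a,(500,350)),cv2.resize(b[:,100:460],(300,350))]))
E
```

```text
[ 0.49041803 -0.09380886  0.05694843] [[-1.54339619e-01  9.88017845e-01 -1.42262011e-04]
 [ 9.88017854e-01  1.54339625e-01  2.96180256e-05]
 [ 5.12198031e-05 -1.35986172e-04 -9.99999989e-01]] [-0.61720449  0.09318473 -0.36101631] 0.026178992580957978
```

View pics/s2.png

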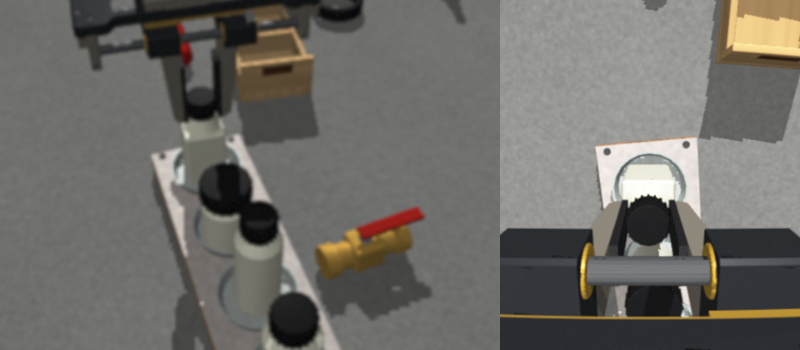

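```bash
python3 - <<'E'
from h import *
for n in('side','top','wrist'):
    c=cam(n); p=cloud(c).reshape(-1,3); im=c[0].reshape(-1,3)
    u=(p[:,0]-.4905)*np.cos(.155)+(p[:,1]+.0938)*np.sin(.155); v=-(p[:,0]-.4905)*np.sin(.155)+(p[:,1]+.0938)*np.cos(.155)
    print(n)
    for lo in np.arange(.05,.16,.01):
        m=(abs(v)<.035)&(abs(u)<.06)&(p[:,2]>=lo)&(p[:,2]<lo+.01)
        h=np.histogram(u[m],bins=np.arange(-.06,.0601,.01))[0]; print(round(lo,3),h, np.round(np.median(im[m],0)) if m.any() else '')
print(env.sense()['gripper_width'])
E
```

```text
side
0.05 [ 0  0  0  0 35 30 24 22  0  0  0  0] [106. 105.  96.]
0.06 [ 0  0  0  0 42 29 34 26  0  0  0  0] [105. 105.  96.]
0.07 [ 0  0  0  0 40 30 28 26  0  0  0  0] [106. 106.  96.]
0.08 [ 0  0  0  0 84 50 51 61  0  0  0  0] [136. 135. 124.]
0.09 [ 0  0  0  0 13 36 30 13  1  0  0  0] [123. 123. 112.]
0.1 [ 0  0  0 22 31 37 30 33 20  0  0  0] [42. 41. 37.]
0.11 [  0   0   0  25  46 101  93  44  18   0   0   0] [49. 49. 48.]
0.12 [ 0  0  0 33 24  2  2 38 27  0  0  0] [59. 57. 52.]
0.13 [ 0  0  0 31 25  0  0 38 29  0  0  0] [59. 57. 52.]
0.14 [ 0  0  0 44 23  0  0 39 32  0  0  0] [59. 57. 52.]
0.15 [ 0  0  3 35 25  0  0 46 33  2  0  0] [58. 57. 51.]
top
0.05 [0 0 0 0 2 2 3 3 0 0 0 0] [240. 234. 224.]
0.06 [0 0 0 0 1 4 2 3 0 0 0 0] [242. 238. 227.]
0.07 [0 0 0 0 3 2 4 2 0 0 0 0] [248. 245. 236.]
0.08 [ 0  0  0  0 13 14 18 14  0  0  0  0] [254. 254. 250.]
0.09 [0 0 0 0 0 0 0 0 0 0 0 0] 
0.1 [0 0 0 0 0 0 0 0 0 0 0 0] 
0.11 [0 0 0 0 0 0 0 0 0 0 0 0] 
0.12 [0 0 0 0 0 0 0 0 0 0 0 0] 
0.13 [0 0 0 0 0 0 0 0 0 0 0 0] 
0.14 [0 0 0 0 0 0 0 0 0 0 0 0] 
0.15 [0 0 0 0 0 0 0 0 0 0 0 0] 
wrist
0.05 [ 0  0  0  0 38 46 47 39  0  0  0  0] [236. 235. 221.]
0.06 [ 0  0  0  0 46 58 62 47  0  0  0  0] [237. 236. 221.]
0.07 [ 0  0  0  0 51 64 67 53  0  0  0  0] [237. 236. 222.]
0.08 [  0   0   0   0 353 279 293 374   0   0   0   0] [253. 252. 246.]
0.09 [ 0  0  0  5 35 75 71 38  9  0  0  0] [237. 236. 219.]
0.1 [  0   0   0  59 121 110 110 119  63   0   0   0] [52. 50. 49.]
0.11 [   0    0    0   84  306  966 1031  333   90    0    0    0] [33. 34. 35.]
0.12 [  0   0   0 113 192   0   0 184 123   0   0   0] [136. 133. 121.]
0.13 [  0   0   0 144 237   0   0 229 156   0   0   0] [139. 133. 121.]
0.14 [  0   0   0 163 250   0   0 232 194   0   0   0] [141. 134. 121.]
0.15 [  0   0   0 132 321   0   0 307 152   0   0   0] [108. 104.  95.]
0.026447362105989847
```

```bash
python3 - <<'E'
from h import *
c=cam('side'); p=cloud(c).reshape(-1,3)
u=(p[:,0]-.4905)*np.cos(.155)+(p[:,1]+.0938)*np.sin(.155); v=-(p[:,0]-.4905)*np.sin(.155)+(p[:,1]+.0938)*np.cos(.155)
f=(abs(v)<.035)&(abs(u)>.016)&(abs(u)<.05)&(p[:,2]>.088)
print(np.sort(p[f,2])[:12])
m0=(abs(v)<.07)&(abs(u)<.12)
for lo in np.arange(.09,.26,.01):
    m=m0&(p[:,2]>=lo)&(p[:,2]<lo+.01)
    if m.any(): print(round(lo,3),np.histogram(u[m],bins=np.arange(-.12,.121,.02))[0],np.percentile(v[m],[1,99]).round(3))
E
```

```text
[0.09824623 0.09861172 0.09873    0.09879782 0.09894189 0.09900013
 0.0994095  0.09948962 0.10016152 0.10059918 0.10094758 0.10135903]
0.09 [  0   0   0   0   2  98 120   5   0   0   0   0] [-0.07  0.  ]
0.1 [ 0  0  0  0 20 62 56 19  0  0  0  0] [-0.013 -0.003]
0.11 [  0   0   0   0  28 151 139  21   0   0   0   0] [-0.013  0.013]
0.12 [ 0  0  0  0 29 24 43 25  0  0  0  0] [-0.01   0.011]
0.13 [ 0  0  0  0 34 25 40 28  0  0  0  0] [-0.01   0.009]
0.14 [ 0  0  0  0 37 24 40 29  0  0  0  0] [-0.011  0.007]
0.15 [ 0  0  0  0 45 28 43 37  0  0  0  0] [-0.012  0.006]
0.16 [ 0  0  0  0 49 28 54 42  0  0  0  0] [-0.011  0.01 ]
0.17 [ 0  0  0  0 30  4 25 28  0  0  0  0] [-0.012  0.008]
0.18 [ 0  8  2  1  0  0 15  0  0 12  6  0] [-0.031  0.018]
0.19 [ 0 32 24 35 86 22 45 77 25 54 27  0] [-0.032  0.009]
0.2 [  0  35  90 117 131  90 106 121  89 109  26   0] [-0.032  0.025]
0.21 [  0  70  21  31 132  50  52 195  42  24  59   0] [-0.032  0.018]
0.22 [  0 372 427 306 116 110 110 253 252 411 269   0] [-0.031  0.029]
0.23 [  0  18  37  42 130 138 109  11   8  42  31   0] [-0.027  0.026]
0.24 [  0   0   0  16 109 105  93   0   0   0   0   0] [-0.021  0.009]
0.25 [  0   0   0  19 115 128  94   0   0   0   0   0] [-0.021  0.008]
```

```bash
sed -i 's/^def transfer/OFF=.041  # true finger tips sit this far behind the reported TCP (seen with the side camera)\ndef transfer/; s/    up=.125+h/    h-=OFF; up=.125+h/' h.py
python3 - <<'E'
from h import *
np.set_printoptions(precision=4,suppress=True)
effector.release(); env.movel([.4905,-.0938,.12],rate=.15)
transfer((.4905,-.0938),.155,.036,.111,.038)
a=cam('top')[0][130:270,100:460]; b=cam('side')[0][80:360,130:430]
save('s3.png',np.vstack([cv2.resize(a,(560,218)),cv2.resize(b,(560,380))]))
E
```

```text
grip 0.03796760277079788 19.997291564941406
lifted 0.038011521849227264 19.996830224990845 [-0.4218  0.0534 -1.1571]
set [0.5489 0.289  0.0048] [ 0.0074  0.2732 -1.6952]
t 17.0583
```

View pics/s3.png

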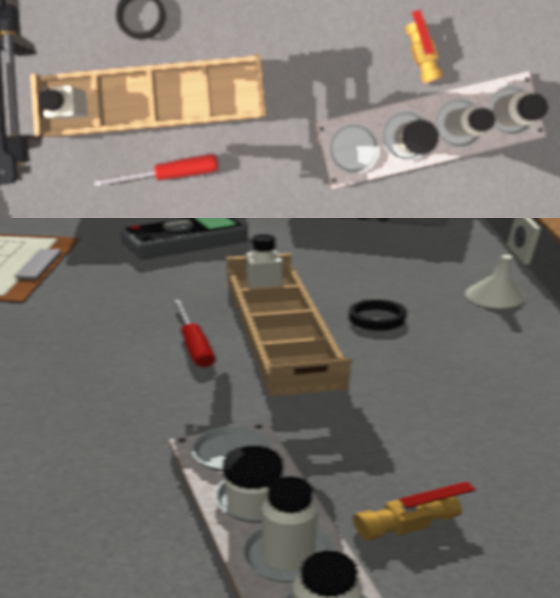

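```bash
python3 - <<'E'
from h import *
np.set_printoptions(precision=4,suppress=True)
transfer((.5075,-.1727),.245,.036,.037,.044)
transfer((.5283,-.2378),.245,.037,-.037,.038)
transfer((.5453,-.3075),.245,.067,-.111,.033)
env.reach([.40,-.15,.25],rot(.1))
p=cloud(cam('top')).reshape(-1,3)
for s in(.111,.037,-.037,-.111):
    g=C+s*np.array([-np.sin(CY),np.cos(CY)]); q=p[np.hypot(*(p[:,:2]-g).T)<.03]; zt=np.nanpercentile(q[:,2],98)
    cc,r=cv2.minEnclosingCircle(q[q[:,2]>zt-.005][:,:2].astype(np.float32)); print(s,zt,np.array(cc)-g,r)
a=cam('top')[0][130:270,100:460]; b=cam('side')[0][80:360,130:430]
save('s4.png',np.vstack([cv2.resize(a,(560,218)),cv2.resize(b,(560,380))]))
E
```

```text
grip 0.04352085853884815 20.00008061528206
lifted 0.04342481580333719 19.99981552362442 [ 0.8762  0.0527 -0.5103]
set [0.5564 0.2154 0.0048] [ 0.0688  0.1136 -0.9285]
t 27.1583
grip 0.03778485943916449 19.99940514564514
lifted 0.03764329323925066 19.99888837337494 [-0.3063 -0.5348 -2.3798]
set [0.564  0.1417 0.0057] [-0.1413 -0.1214 -0.7105]
t 37.2417
grip 0.032688728853701964 19.999950528144836
lifted 0.03214335514459735 19.99983161687851 [ 0.0053  0.2127 -1.5048]
set [0.5715 0.0681 0.0357] [-0.2424  0.028  -1.3333]
t 47.425
0.111 0.10589114646698322 [ 0.0004 -0.0009] 0.01398074347525835
0.037 0.08093170835952153 [ 0.0006 -0.0009] 0.022163616493344307
-0.037 0.11607936989687198 [0.0005 0.0001] 0.014759259298443794
-0.111 0.09860748438523237 [0.0004 0.0006] 0.016770221292972565
```

View pics/s4.png

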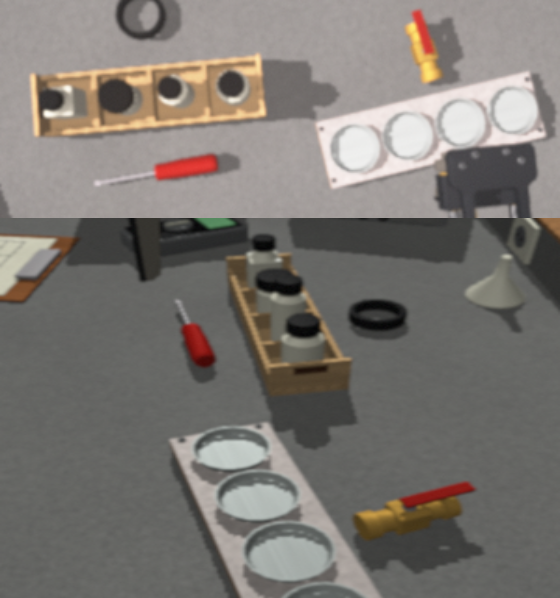

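All four bottles stand upright in order (square, jar, tall, round), with heights right for the carrier floor and centred within 1 mm. The stand is empty and the arm is clear.

```bash
python3 -c "
from h import *
print(workorder.finish_job())"
```

```text
the job is handed in; nothing more can be done
None
```

The four bottles are in the carrier, upright and in their original left-to-right order (square, jar, tall, round), each within about 1 mm of its compartment centre by the top camera; the job was handed in, but `finish_job()` returned no verdict.

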